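Sort returned tablet jars into full and empty by feel

ROBOT

A 6-joint arm with a two-finger parallel gripper is mounted at the origin on a cart in front of the work surface, level with it; the furniture and walls round the work are solid. World frame = base frame: x ahead of the robot, y to its left, z up, the work surface at z = 0. Lengths are in m, angles in degrees, forces in N, time in s.
With the tool pointing down it reaches from about 0.35 to 0.775 m from the base axis. Payload 5.5 kg.
Tool frame: the origin (TCP) lies at the centre of the arm's flange, where the gripper is bolted on; the fingertips stand 173 mm ahead of it and the grasp point (between the pads) lies 155 mm ahead of it (arm.tcp_to_tips is the distance from the TCP to the fingertips, in m); z points along the fingers, y is the line along which they close (so a half turn about z gives the same grasp; the last joint's range is limited). The gripper opens to 85 mm and grips with 20 to 120 N. Pads are 22 mm wide; open, the fingers measure 114 mm over their backs; the gripper's body (76 mm by 85 mm) begins 54 mm behind the grasp point. The pads swing forward as they close: fully open they stand 13 mm farther back than shut.
Start: joints at [-75.493, 17.945, 2.641, 74.691, 0, 82.002], TCP at [0.22, -0.531, 0.405] pointing down, gripper open.
Joint ranges: [-158.12, 158.12], [-49.38, 96.58], [-58.88, 72.47], [-126.05, 133.96], [-84.25, 85.87], [-180, 180]. Speed limits (degrees/s): [147.25, 147.25, 180, 180, 180, 180].

INTERFACE

Orientations are given as [roll, pitch, yaw] about the fixed x, y, z axes, in that order (R = Rz(yaw) Ry(pitch) Rx(roll)).
In Python, from bench import arm, snapshot, job_done gives the robot as it stands. The module is installed in compiled form; this text tells all that it offers.
- The arm moves only by the tool drive_tool, never from a script. Its arguments are lists of equal length, an entry for each row: "travel": the shift along the tool's x, y, z in cm, a list of three; "yaw": the turn about the tool's z in rad. In form: {"travel": [[tx, ty, tz], ...], "yaw": [yaw, ...]}. A call has 1 to 12 rows; each row shifts and turns the commanded pose from where the row before left it, along the tool's axes as they then stand; what a row does not reach is not made up. A row lasts 1/8 s, in which the tool goes at most 62.5 mm and 10.7 degrees, less where a joint would pass 70% of its speed; a pose out of reach is approached as far as the arm can. A call is refused whole if a number of a shift passes 6.25 or a number of a turn 0.188, either way. A call with a gripper value outside its range is refused whole. "claw" is the closure, from -1 (fully open) to 1 (shut), set as the call begins (left out, the last holds). The fingers move at their own pace and stop on an object; "squeeze" is the grip in N (left out, the last holds). Time passes only in rows, so rows that do not move let the fingers close. It gives the time, the measured TCP pose, the force, the opening and the grip force at its end, in the units of the state.
- arm.get_obs(): the state, without advancing time (a new reading comes with each control period).
- snapshot(name): name is "side" or "top"; returns a dict with "frame" (420x560x3 uint8, red, green, blue), "z_map" (420x560 float32, m along the optical axis (not along the pixel's ray), 0 where there is no reading), "fx", "fy", "cx", "cy" (pixels), "distortion" ([k1, k2, p1, p2, k3] as OpenCV has them; the pictures are not rectified), "view" (4x4, takes a point from world to camera coordinates). Camera axes: x right, y up, looking along -z (the intrinsics and any distortion apply to the point x, -y, -z); pixel columns grow to the right and rows downward; lengths in m; the calibration is good to about 2 mm. A picture is of the moment at which its call begins.
- job_done(): hands the job in; it is judged then, once.
The state is a dict: "clock": time; "qpos": joint angles; "joint_vel": joint speeds; "joint_efforts": joint torques, N m; "eef_pos": TCP position; "eef_rot": TCP orientation; "contact_force": force on the tool from outside, world axes, zero at the start; "wrist_torque": the same for the moment, N m; "width": finger opening in m; "gripper_force": force on a finger pad.
Only numpy, scipy, OpenCV 4.12 (cv2) and the standard library are available. Lean on these libraries where they do the work, as an engineer would, in place of code of your own. Each camera call takes 0.05 s, during which the arm holds its last target. There are 200 camera calls.

TASK

Three identical white-capped tablet jars with orange-brown labels have come back from the wards, full or empty, and only their weight tells which. Sort them: stand every full jar in the white tray and every empty one in the green tray, upright on the tray floor. Never tip a jar over on the way, and leave the blue-capped jar, the vials and the stamp where they are.

Things in the scene. Friction and masses are not known exactly. Their poses are not given: they have to be found in the camera images.
- jar_1: white tablet jar, white ribbed cap, orange-brown label, 47 mm diameter, 76 mm tall (cap: top 18 mm, 44 mm wide). Origin: centre of its underside; z up. Either full (290 to 370 g in all) or empty (60 to 90 g); the three look exactly alike, only weight tells them apart, and which are full changes from start to start.
- jar_2: white tablet jar, white ribbed cap, orange-brown label, 47 mm diameter, 76 mm tall (cap: top 18 mm, 44 mm wide). Origin: centre of its underside; z up. Either full (290 to 370 g in all) or empty (60 to 90 g); the three look exactly alike, only weight tells them apart, and which are full changes from start to start.
- jar_3: white tablet jar, white ribbed cap, orange-brown label, 47 mm diameter, 76 mm tall (cap: top 18 mm, 44 mm wide). Origin: centre of its underside; z up. Either full (290 to 370 g in all) or empty (60 to 90 g); the three look exactly alike, only weight tells them apart, and which are full changes from start to start.
- white_tray: white sorting tray, fixed, 120 mm (x) by 140 mm (y), walls 35 mm high and 4 mm thick, floor 4 mm thick, label holder on its -x wall. Origin: centre of its underside; x and y along its sides. The two trays may change places. For full jars.
- green_tray: green sorting tray, fixed, 120 mm (x) by 140 mm (y), walls 35 mm high and 4 mm thick, floor 4 mm thick, label holder on its -x wall. Origin: centre of its underside; x and y along its sides. The two trays may change places. For empty jars.
- blue_jar: tablet jar with a blue cap, 47 mm diameter, 76 mm tall; not to be sorted, leave alone. Origin: centre of its underside
- stamp: wooden rubber stamp, 25x52x69 mm; leave alone. Origin: centre of its underside
- vial_red_42: glass vial with a red cap, 27 mm diameter, 60 mm tall; leave alone. Origin: centre of its underside
- vial_purple_26: glass vial with a purple cap, 26 mm diameter, 57 mm tall; leave alone. Origin: centre of its underside
- vial_purple_27: a second glass vial with a purple cap, 26 mm diameter, 57 mm tall; leave alone. Origin: centre of its underside

How it is judged (in metres and radians):
At the end, for the whole second after the job is handed in: All three white-capped jars stand upright (within 0.15 rad) and at rest on the floor inside a tray, let go: each full one (it presses on the tray with over 1.9 N) in the white tray and each empty one (under 1.5 N) in the green tray (((x of jar_1 in the frame of white_tray between -0.042 and 0.042 m and y of jar_1 in the frame of white_tray between -0.052 and 0.052 m and z of jar_1 in the frame of white_tray below 0.015 m and contact force between jar_1 and white_tray above 1.9 N) or (x of jar_1 in the frame of green_tray between -0.042 and 0.042 m and y of jar_1 in the frame of green_tray between -0.052 and 0.052 m and z of jar_1 in the frame of green_tray below 0.015 m and contact force between jar_1 and green_tray between 0.2 and 1.5 N)) and angle between each of jar_1, jar_2, jar_3's own z axis and vertical below 0.15 rad and linear speed of each of jar_1, jar_2, jar_3 below 0.02 m/s and ((x of jar_2 in the frame of white_tray between -0.042 and 0.042 m and y of jar_2 in the frame of white_tray between -0.052 and 0.052 m and z of jar_2 in the frame of white_tray below 0.015 m and contact force between jar_2 and white_tray above 1.9 N) or (x of jar_2 in the frame of green_tray between -0.042 and 0.042 m and y of jar_2 in the frame of green_tray between -0.052 and 0.052 m and z of jar_2 in the frame of green_tray below 0.015 m and contact force between jar_2 and green_tray between 0.2 and 1.5 N)) and ((x of jar_3 in the frame of white_tray between -0.042 and 0.042 m and y of jar_3 in the frame of white_tray between -0.052 and 0.052 m and z of jar_3 in the frame of white_tray below 0.015 m and contact force between jar_3 and white_tray above 1.9 N) or (x of jar_3 in the frame of green_tray between -0.042 and 0.042 m and y of jar_3 in the frame of green_tray between -0.052 and 0.052 m and z of jar_3 in the frame of green_tray below 0.015 m and contact force between jar_3 and green_tray between 0.2 and 1.5 N))); the robot touches nothing.
It fails at once if a jar to be sorted is tipped by more than 0.8 rad (angle between any of jar_1, jar_2, jar_3's own z axis and vertical above 0.8 rad).
It fails at once if the blue-capped jar, the stamp, the red-capped or a purple-capped vial is moved by more than 30 mm (distance of any of blue_jar, stamp, vial_red_42, vial_purple_26, vial_purple_27 from where it was at the start of the episode above 0.03 m).
It also fails if it takes over 67 s, if anything falls off the work surface, if the arm or the gripper's body presses on something with over 40 N, if the wrist force passes 120 N, or if a joint passes its speed limit or range.

## Working session

There is one attempt and no reset: what is moved stays moved. The work goes in short steps, Python scripts to look and compute and a tool call to move; the robot and the scene stay as the last step left them, time stands still between calls to the robot, and variables do not carry over. Pictures are saved under pics/ and viewed, at most 10 in all, crops included, and the job is handed in when it is done.

Besides the shell and the picture viewer there is one more tool, called after ">>>" in YAML: its name, and indented under it one key for each argument. drive_tool: Moves the arm, as the interface text tells. Its arguments: {"type":"object","properties":{"travel":{"type":"array"},"yaw":{"type":"array"},"claw":{"type":"number"},"squeeze":{"type":"number"}},"required":["travel","yaw"]}

```bash
mkdir -p pics
cat > h.py <<'E'
import numpy as np, cv2
from bench import arm, snapshot, job_done
def cam(s):
    K=np.array([[s['fx'],0,s['cx']],[0,s['fy'],s['cy']],[0,0,1.]]); D=np.array(s['distortion'],float)
    return K,D,np.array(s['view'])
def ray(s,uv):
    K,D,V=cam(s); p=cv2.undistortPoints(np.array(uv,float).reshape(-1,1,2),K,D).reshape(-1,2)
    d=np.c_[p[:,0],-p[:,1],-np.ones(len(p))]@V[:3,:3]
    return -V[:3,:3].T@V[:3,3], d
def plane(s,uv,z):
    c,d=ray(s,uv); return c+d*((z-c[2])/d[:,2])[:,None]
def cloud(s):
    h,w=s['z_map'].shape; v,u=np.mgrid[:h,:w]
    c,d=ray(s,np.c_[u.ravel(),v.ravel()])
    P=c+d*s['z_map'].reshape(-1,1); P[s['z_map'].ravel()==0]=np.nan
    return P.reshape(h,w,3)
E
python3 - <<'E'
from h import *
for n in('side','top'):
    s=snapshot(n); cv2.imwrite(f'pics/{n}0.png',s['frame'][...,::-1]); print(n,s['fx'],s['distortion'],np.round(s['view'],3).tolist())
    np.save(f'{n}0.npy',s,allow_pickle=True)
o=arm.get_obs(); print(o)
E
```

```text
side 408.1598215209737 [-0.01170024  0.          0.          0.          0.        ] [[0.9, -0.436, -0.006, -0.36], [0.229, 0.462, 0.857, -0.265], [-0.371, -0.773, 0.515, -0.528], [0.0, 0.0, 0.0, 1.0]]
top 417.23024450220913 [0.03271241 0.         0.         0.         0.        ] [[0.028, -1.0, 0.013, 0.193], [0.987, 0.03, 0.159, -0.517], [-0.159, 0.009, 0.987, -0.988], [0.0, 0.0, 0.0, 1.0]]
{'clock': 0.1, 'qpos': array([-7.54921940e+01,  1.79859299e+01,  2.58520239e+00,  7.46913124e+01,
       -1.09634553e-03,  8.20036749e+01]), 'joint_vel': array([ 0.03695284, -0.1853141 ,  0.07691777,  0.05214509, -0.00651206,
       -0.0064378 ]), 'joint_efforts': array([ 1.68584684e-03, -4.81727064e+01,  2.99243259e+01,  1.28037517e-02,
       -9.08941274e-05, -5.42347180e-06]), 'eef_pos': array([ 0.22004719, -0.53104498,  0.40391575]), 'eef_rot': array([-1.79908702e+02, -1.17179429e-02,  2.25041227e+01]), 'contact_force': array([-0.21879967,  0.57017464,  0.51571001]), 'wrist_torque': array([-0.00195869,  0.00560681, -0.00641512]), 'gripper_force': 0.0, 'width': 0.08514467972317602}
```

View pics/top0.png

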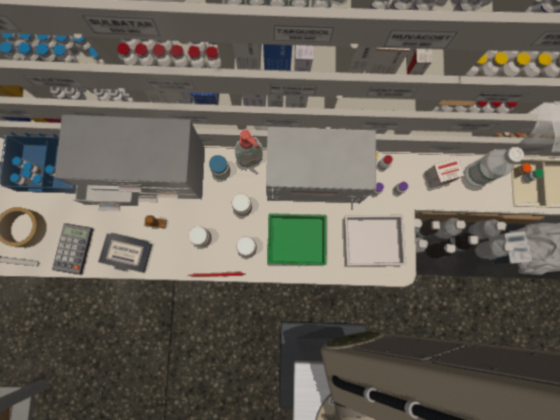

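View pics/side0.png

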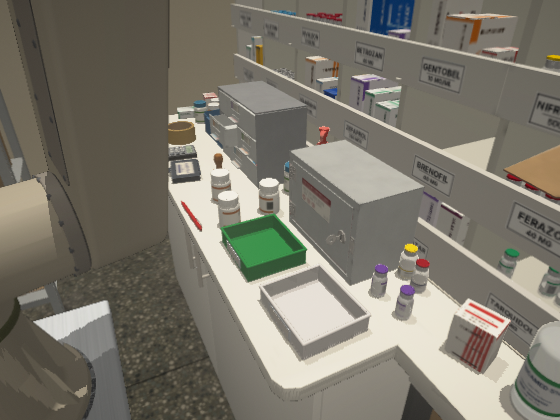

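Top view: the white-capped jars are at about px (241,205), (200,236) and (246,247), and the blue jar is at (219,167). The green tray is at (297,240) and the white one at (374,242). Grey cabinets stand behind at (130,160) and (320,165). The side view agrees: jars at (269,195), (220,183) and (229,208).

Run:
```python
from h import *
T=np.load('top0.npy',allow_pickle=True).item(); S=np.load('side0.npy',allow_pickle=True).item()
for n,s,seeds in (('top',T,[(241,203),(200,235),(246,246),(219,165)]),('side',S,[(269,186),(220,176),(229,201)])):
    P=cloud(s); z=P[...,2]
    for u,v in seeds:
        z0=np.nanmedian(z[v-1:v+2,u-1:u+2])
        m=(abs(z-z0)<.004).astype(np.uint8); k,l=cv2.connectedComponents(m); mm=l==l[v,u]
        q=P[mm]; lo,hi=q.min(0),q.max(0)
        c,r=cv2.minEnclosingCircle(q[:,:2].astype(np.float32))
        print(n,(u,v),'z',z0.round(4),'n',mm.sum(),'ctr',np.round(c,4),'r',round(r,4),lo.round(3),hi.round(3))
P=cloud(T);z=P[...,2]
f=cv2.cvtColor(T['frame'],cv2.COLOR_RGB2HSV)
g=(cv2.inRange(f,(50,120,40),(75,255,255))>0)
u0=np.zeros_like(g);u0[205:275,260:335]=1; g&=u0
q=P[g]; print('green',np.nanmin(q,0),np.nanmax(q,0),'rim',np.nanpercentile(q[:,2],98),'floor',np.nanmedian(z[230:250,285:310]))
def rim(a,b,c,d):
    Q=P[a:b,c:d].reshape(-1,3); Q=Q[(Q[:,2]>.025)&(Q[:,2]<.042)]
    print('rim n',len(Q),cv2.minAreaRect(Q[:,:2].astype(np.float32)),np.median(Q[:,2]))
rim(205,275,262,333); rim(208,275,338,412)
print('wfloor',np.nanmedian(z[232:252,360:390]),'table',np.nanmedian(z[255:262,150:180]))
# obstacles: height grid in x 0.25-0.75, y
for nm,lo,hi in (('>.09',.09,.6),):
    Q=P[120:290,30:420].reshape(-1,3);Q=Q[(Q[:,2]>lo)&(Q[:,2]<hi)]
    for y in np.arange(-.45,.56,.05):
        R=Q[abs(Q[:,1]-y)<.025]
        if len(R): i=R[:,0].argmin(); print(round(y,2),R[i].round(3),'zmax',R[:,2].max().round(3), 'xmin>.15',R[R[:,2]>.15][:,0].min().round(3) if (R[:,2]>.15).any() else '')
```

```text
top (241, 203) z 0.0748 n 251 ctr [0.5269 0.3001] r 0.0222 [0.505 0.279 0.071] [0.549 0.32  0.078]
top (200, 235) z 0.0728 n 249 ctr [0.445  0.3987] r 0.0221 [0.423 0.377 0.069] [0.466 0.421 0.077]
top (246, 246) z 0.0734 n 262 ctr [0.4237 0.2845] r 0.022 [0.403 0.264 0.069] [0.446 0.306 0.077]
top (219, 165) z 0.0748 n 238 ctr [0.6195 0.359 ] r 0.0221 [0.599 0.339 0.071] [0.641 0.38  0.079]
side (269, 186) z 0.0745 n 160 ctr [0.524  0.2987] r 0.0222 [0.503 0.278 0.071] [0.545 0.32  0.077]
side (220, 176) z 0.0738 n 140 ctr [0.4421 0.3958] r 0.0226 [0.422 0.374 0.07 ] [0.463 0.416 0.076]
side (229, 201) z 0.0716 n 187 ctr [0.4232 0.2822] r 0.0235 [0.4   0.259 0.068] [0.441 0.306 0.076]
green [ 0.38606348  0.09184735 -0.00341974] [0.50477654 0.23136437 0.04068304] rim 0.03644892638589074 floor 0.0033982533558907235
rim n 539 ((0.44688743352890015, 0.1615837812423706), (0.12458200007677078, 0.1442255973815918), 0.33357667922973633) 0.03461300839631298
rim n 578 ((0.44981512427330017, -0.029220111668109894), (0.12383921444416046, 0.14366556704044342), 1.779367208480835) 0.03458355414497283
wfloor 0.0035197580324027866 table -0.0008526354079516629
-0.1 [ 0.684 -0.091  0.185] zmax 0.224 xmin>.15 0.684
-0.05 [ 0.682 -0.028  0.209] zmax 0.222 xmin>.15 0.682
-0.0 [0.545 0.008 0.1  ] zmax 0.219 xmin>.15 0.546
0.05 [0.514 0.037 0.092] zmax 0.214 xmin>.15 0.546
0.1 [0.545 0.12  0.095] zmax 0.209 xmin>.15 0.545
0.15 [0.545 0.136 0.116] zmax 0.206 xmin>.15 0.545
0.2 [0.541 0.225 0.143] zmax 0.205 xmin>.15 0.545
0.25 [0.541 0.225 0.129] zmax 0.201 xmin>.15 0.546
0.3 [0.632 0.297 0.092] zmax 0.192 xmin>.15 0.64
0.35 [0.684 0.373 0.183] zmax 0.189 xmin>.15 0.684
0.4 [0.543 0.425 0.194] zmax 0.205 xmin>.15 0.543
0.45 [0.542 0.454 0.094] zmax 0.205 xmin>.15 0.543
0.5 [0.531 0.52  0.146] zmax 0.204 xmin>.15 0.541
0.55 [0.51  0.548 0.123] zmax 0.205 xmin>.15 0.541
```

>>> drive_tool:
  travel:
    - [0, 0, 0]
    - [0, 0, 0]
    - [0, 0, 0]
    - [0, 0, 0]
    - [0, 0, 0]
    - [0, 0, 0]
    - [0, 0, 0]
    - [0, 0, 0]
  yaw: [-0.168, -0.168, -0.168, -0.168, -0.168, -0.168, -0.17, 0]
  claw: -1
  squeeze: 40

```text
clock: 1.1
eef_pos: [0.2201, -0.5311, 0.4042]
eef_rot: [-180.0, -0.0, 89.9]
contact_force: [0.0, -0.2, -0.4]
width: 0.0853
gripper_force: 0.0
```

>>> drive_tool:
  travel:
    - [2, 1, 0]
    - [4, 2, 0]
    - [5.4, 2.5, 0]
    - [5.4, 2.5, 0]
    - [5.4, 2.5, 0]
    - [5.4, 2.5, 0]
    - [5.4, 2.5, 0]
    - [5.4, 2.5, 0]
    - [5, 2, 0]
    - [4, 0, 0]
  yaw: [0, 0, 0, 0, 0, 0, 0, 0, 0, 0]

```text
clock: 2.35
eef_pos: [0.4208, -0.0552, 0.4046]
eef_rot: [180.0, -0.0, 89.9]
contact_force: [0.1, 0.2, -0.0]
width: 0.0854
gripper_force: 0.0
```

>>> drive_tool:
  travel:
    - [4, 0, 0]
    - [5, 0.2, 0]
    - [5, 0, 0]
    - [5, 0, 0]
    - [5, 0, 0]
    - [5, 0, 0]
    - [3, 0, 0]
    - [1.8, 0, 0]
    - [0, 0, 1]
    - [0, 0, 2]
    - [0, 0, 0]
    - [0, 0, 0]
  yaw: [0, 0, 0, 0, 0, 0, 0, 0, 0, 0, 0, 0]

```text
clock: 3.85
eef_pos: [0.4223, 0.28, 0.3749]
eef_rot: [180.0, 0.0, 89.9]
contact_force: [-0.9, 0.2, 0.3]
width: 0.085
gripper_force: 0.0
```

Run:
```python
from h import *
o=arm.get_obs();print(o['eef_pos'],o['eef_rot'],o['contact_force'])
for n in('side',):
    s=snapshot(n); cv2.imwrite(f'pics/{n}1.png',s['frame'][...,::-1])
```

```text
[0.42229109 0.27995071 0.37492827] [1.79998956e+02 1.65259571e-02 8.99004455e+01] [-0.8727805   0.23747377  0.25560665]
```

View pics/side1.png

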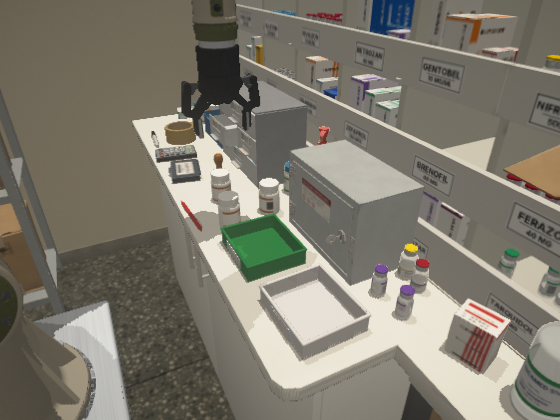

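The side view shows the open gripper above the near jar at about (218,90), with its fingers apart along x. The path down is clear.

>>> drive_tool:
  travel:
    - [0.3, 0.1, 2]
    - [0, 0, 3]
    - [0, 0, 3]
    - [0, 0, 3]
    - [0, 0, 2.5]
    - [0, 0, 2]
    - [0, 0, 1.5]
    - [0, 0, 0.5]
    - [0, 0, 0]
  yaw: [0, 0, 0, 0, 0, 0, 0, 0, 0]

```text
clock: 5.03
eef_pos: [0.4233, 0.2838, 0.1999]
eef_rot: [180.0, -0.0, 90.0]
contact_force: [0.3, -0.3, 0.3]
width: 0.0853
gripper_force: 0.0
```

>>> drive_tool:
  travel:
    - [0, 0, 0]
    - [0, 0, 0]
    - [0, 0, 0]
    - [0, 0, 0]
    - [0, 0, 0]
    - [0, 0, 0]
    - [0, 0, 0]
    - [0, 0, 0]
  yaw: [0, 0, 0, 0, 0, 0, 0, 0]
  claw: 1
  squeeze: 40

```text
clock: 6.02
eef_pos: [0.4233, 0.2839, 0.2005]
eef_rot: [179.9, -0.0, 90.0]
contact_force: [-1.8, -1.0, 5.7]
width: 0.0477
gripper_force: 41.0
```

>>> drive_tool:
  travel:
    - [0, 0, -0.5]
    - [0, 0, -1]
    - [0, 0, -2]
    - [0, 0, -2]
    - [0, 0, -2]
    - [0, 0, -1]
    - [0, 0, -0.5]
    - [0, 0, 0]
    - [0, 0, 0]
    - [0, 0, 0]
    - [0, 0, 0]
  yaw: [0, 0, 0, 0, 0, 0, 0, 0, 0, 0, 0]

```text
clock: 7.4
eef_pos: [0.423, 0.2837, 0.2893]
eef_rot: [-180.0, 0.0, 90.0]
contact_force: [-0.4, 0.7, -3.6]
width: 0.0469
gripper_force: 41.9
```

Run:
```python
from h import *
for i in range(4):
    snapshot('side');o=arm.get_obs();print(o['clock'],o['eef_pos'],o['contact_force'],o['width'],o['gripper_force'],o['joint_efforts'].round(2))
```

```text
7.45 [0.42304015 0.28371901 0.28937286] [-0.15581632  0.78249458 -4.07071751] 0.047634805261949624 41.867896132171154 [ 0.000e+00 -4.365e+01  2.839e+01  1.000e-02  0.000e+00 -0.000e+00]
7.5 [0.42306032 0.28373863 0.28945014] [ 0.60439984  0.53565524 -3.30475066] 0.0474627281563176 41.86741232872009 [ 0.000e+00 -4.364e+01  2.839e+01  1.000e-02  0.000e+00 -0.000e+00]
7.55 [0.423082   0.28372709 0.28950807] [-0.40967726  0.4101782  -3.26743236] 0.047185946653378594 41.86762310564518 [-0.000e+00 -4.364e+01  2.840e+01  1.000e-02  0.000e+00 -0.000e+00]
7.6 [0.42312537 0.2837398  0.28959597] [ 0.12581013  0.145498   -3.41859622] 0.046948156215731354 41.86748340725899 [-0.000e+00 -4.364e+01  2.841e+01  1.000e-02  0.000e+00  0.000e+00]
```

Jar C weighs about 3.4 N, so it is full and goes in the white tray at about (0.45, -0.064).

>>> drive_tool:
  travel:
    - [-2, 0.3, 0]
    - [-4, 0.8, 0]
    - [-5, 0.8, 0]
    - [-5, 0.8, 0]
    - [-5, 0, 0]
    - [-5, 0, 0]
    - [-4, 0, 0]
    - [-3, 0, 0]
    - [-1.8, 0, 0]
    - [0, 0, 0]
    - [0, 0, 0]
  yaw: [0, 0, 0, 0, 0, 0, 0, 0, 0, 0, 0]

```text
clock: 8.98
eef_pos: [0.45, -0.0639, 0.2897]
eef_rot: [-180.0, -0.0, 90.0]
contact_force: [0.4, -0.3, -3.5]
width: 0.0472
gripper_force: 42.8
```

>>> drive_tool:
  travel:
    - [0, 0, 1]
    - [0, 0, 2]
    - [0, 0, 2]
    - [0, 0, 1.5]
    - [0, 0, 1]
    - [0, 0, 0.5]
    - [0, 0, 0.2]
    - [0, 0, 0]
    - [0, 0, 0]
  yaw: [0, 0, 0, 0, 0, 0, 0, 0, 0]

```text
clock: 10.1
eef_pos: [0.4504, -0.0644, 0.2081]
eef_rot: [179.9, 0.0, 90.0]
contact_force: [0.2, -1.0, -3.0]
width: 0.0475
gripper_force: 42.8
```

>>> drive_tool:
  travel:
    - [0, 0, 0.15]
    - [0, 0, 0.15]
    - [0, 0, 0.1]
    - [0, 0, 0]
    - [0, 0, 0]
  yaw: [0, 0, 0, 0, 0]

```text
clock: 10.72
eef_pos: [0.4501, -0.0643, 0.2045]
eef_rot: [180.0, 0.0, 90.0]
contact_force: [-3.5, -0.7, 6.6]
width: 0.0474
gripper_force: 43.6
```

>>> drive_tool:
  travel:
    - [0, 0, 0]
    - [0, 0, 0]
    - [0, 0, 0]
    - [0, 0, 0]
  yaw: [0, 0, 0, 0]
  claw: -0.5

```text
clock: 11.22
eef_pos: [0.4501, -0.0643, 0.2036]
eef_rot: [180.0, 0.0, 90.0]
contact_force: [-0.4, -0.3, 0.3]
width: 0.0639
gripper_force: 0.0
```

>>> drive_tool:
  travel:
    - [0, 0, -1]
    - [0, 0, -2]
    - [0, 0, -3]
    - [0, 0, -4]
    - [0, 0, -3]
    - [0, 0, -2]
    - [0, 0, -1.5]
  yaw: [0, 0, 0, 0, 0, 0, 0]

```text
clock: 12.1
eef_pos: [0.4501, -0.0642, 0.3703]
eef_rot: [179.9, 0.0, 90.0]
contact_force: [-0.2, 0.7, 0.0]
width: 0.064
gripper_force: 0.0
```

>>> drive_tool:
  travel:
    - [2, 0, 0]
    - [4, 0, 0]
    - [5.5, 0, 0]
    - [5.5, 0, 0]
    - [5.5, 0, 0]
    - [5.5, 0, 0]
    - [5.5, 0, 0]
    - [5, 0, 0]
    - [4, 0, 0]
    - [2.5, 0, 0]
    - [1.2, -0.6, 0]
    - [0, 0, 0]
  yaw: [0, 0, 0, 0, 0, 0, 0, 0, 0, 0, 0, 0]
  claw: -1

```text
clock: 13.6
eef_pos: [0.4434, 0.3979, 0.3684]
eef_rot: [-180.0, 0.0, 90.1]
contact_force: [-0.1, 0.1, 0.2]
width: 0.0852
gripper_force: 0.0
```

Run:
```python
from h import *
o=arm.get_obs();print(o['eef_pos'],o['contact_force'])
T=snapshot('side'); cv2.imwrite('pics/side2.png',T['frame'][...,::-1])
P=cloud(T);z=P[...,2]
m=((z>.070)&(z<.086)&(P[...,0]<.57)&(P[...,0]>.38)&(P[...,1]>-.12)&(P[...,1]<.45)).astype(np.uint8)
k,l,st,_=cv2.connectedComponentsWithStats(m)
for i in range(1,k):
    if st[i,4]>60:
        q=P[l==i]; print(st[i],np.round(cv2.minEnclosingCircle(q[:,:2].astype(np.float32))[0],4),np.median(q[:,2]))
```

```text
[0.4434104  0.39793944 0.3684051 ] [-0.05525187  0.05814819  0.20539646]
[245 153  23  12 108] [0.549  0.4255] 0.07845516821838519
[211 168  18  10 139] [0.4424 0.3968] 0.07446916152732808
[259 178  20  11 162] [0.5243 0.2971] 0.07455494652940628
[289 188  50  48 343] [0.5471 0.1409] 0.07860856240998071
[326 237  41  18 238] [0.5407 0.0171] 0.07902244631863276
[311 283  30  24 561] [ 0.4492 -0.0654] 0.07845500474635214
```

View pics/side2.png

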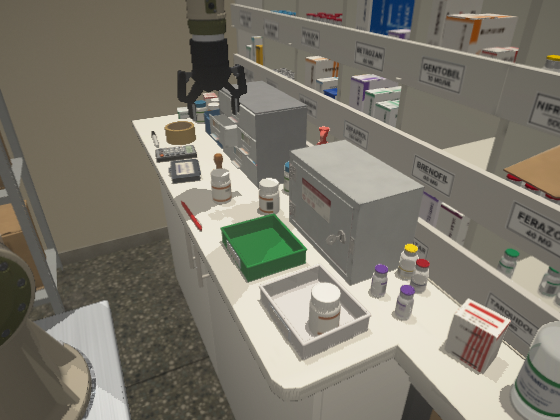

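The first jar stands upright in the white tray at px (325,307), and the gripper is above the next jar, at (220,183). Descending.

>>> drive_tool:
  travel:
    - [0, 0, 2]
    - [0, 0, 3]
    - [0, 0, 3]
    - [0, 0, 3]
    - [0, 0, 2.5]
    - [0, 0, 2]
    - [0, 0, 1]
    - [0, 0, 0.3]
    - [0, 0, 0]
  yaw: [0, 0, 0, 0, 0, 0, 0, 0, 0]

```text
clock: 14.78
eef_pos: [0.4445, 0.3976, 0.2013]
eef_rot: [180.0, -0.0, 90.0]
contact_force: [0.0, -0.7, 0.2]
width: 0.0854
gripper_force: 0.0
```

>>> drive_tool:
  travel:
    - [0, 0, 0]
    - [0, 0, 0]
    - [0, 0, 0]
    - [0, 0, 0]
    - [0, 0, 0]
    - [0, 0, 0]
  yaw: [0, 0, 0, 0, 0, 0]
  claw: 1

```text
clock: 15.52
eef_pos: [0.4442, 0.398, 0.2015]
eef_rot: [179.9, -0.0, 90.0]
contact_force: [-1.1, 0.3, 5.5]
width: 0.0477
gripper_force: 41.6
```

>>> drive_tool:
  travel:
    - [0, 0, -0.5]
    - [0, 0, -1]
    - [0, 0, -2]
    - [0, 0, -2]
    - [0, 0, -2]
    - [0, 0, -1]
    - [0, 0, -0.5]
    - [0, 0, 0]
    - [0, 0, 0]
    - [0, 0, 0]
    - [0, 0, 0]
  yaw: [0, 0, 0, 0, 0, 0, 0, 0, 0, 0, 0]

```text
clock: 16.9
eef_pos: [0.444, 0.3977, 0.2902]
eef_rot: [-180.0, 0.0, 90.0]
contact_force: [-0.8, -0.5, -3.0]
width: 0.0475
gripper_force: 41.9
```

Run:
```python
from h import *
for i in range(4):
    snapshot('side');o=arm.get_obs();print(o['clock'],o['eef_pos'],o['contact_force'],o['width'],o['gripper_force'])
```

```text
16.95 [0.44405207 0.39772662 0.29034402] [ 0.12306424  0.29209768 -3.36440572] 0.04757855760563941 41.89445894211531
17.0 [0.44406584 0.39773376 0.29043093] [-0.45913683  0.03664125 -3.07509359] 0.047423706497350886 41.8947159871459
17.05 [0.44409159 0.39774278 0.29049428] [ 0.17276679  1.22160049 -3.93127775] 0.04757272505564459 41.894495598971844
17.1 [0.44410041 0.39775309 0.29057341] [ 0.83569187 -0.49085072 -3.44206367] 0.04767541585885988 41.89460813999176
```

Jar B also weighs about 3.4 N, so it is full too and goes in the white tray's +y half.

>>> drive_tool:
  travel:
    - [-2, 0, 0]
    - [-4, 0, 0]
    - [-5, 0, 0]
    - [-5, 0, 0]
    - [-5, 0, 0]
    - [-5, 0, 0]
    - [-5, 0, 0]
    - [-4, 0, 0]
    - [-2.5, 0, 0]
    - [-1.2, 0.1, 0]
    - [0, 0, 0]
    - [0, 0, 0]
  yaw: [0, 0, 0, 0, 0, 0, 0, 0, 0, 0, 0, 0]

```text
clock: 18.6
eef_pos: [0.4449, 0.0113, 0.2907]
eef_rot: [-180.0, -0.0, 90.0]
contact_force: [1.1, -0.8, -3.7]
width: 0.0473
gripper_force: 42.8
```

>>> drive_tool:
  travel:
    - [0, 0, 1]
    - [0, 0, 2]
    - [0, 0, 2]
    - [0, 0, 1.5]
    - [0, 0, 1]
    - [0, 0, 0.5]
    - [0, 0, 0.3]
    - [0, 0, 0.15]
    - [0, 0, 0]
    - [0, 0, 0]
  yaw: [0, 0, 0, 0, 0, 0, 0, 0, 0, 0]

```text
clock: 19.85
eef_pos: [0.4452, 0.0107, 0.2064]
eef_rot: [180.0, 0.0, 90.0]
contact_force: [-0.5, 1.4, -4.3]
width: 0.047
gripper_force: 42.9
```

>>> drive_tool:
  travel:
    - [0, 0, 0.15]
    - [0, 0, 0.05]
    - [0, 0, 0]
  yaw: [0, 0, 0]

```text
clock: 20.23
eef_pos: [0.4453, 0.0107, 0.2054]
eef_rot: [179.9, 0.0, 90.0]
contact_force: [-2.8, 0.3, 9.1]
width: 0.0471
gripper_force: 43.9
```

>>> drive_tool:
  travel:
    - [0, 0, 0]
    - [0, 0, 0]
    - [0, 0, 0]
    - [0, 0, 0]
  yaw: [0, 0, 0, 0]
  claw: -0.5

```text
clock: 20.72
eef_pos: [0.4451, 0.0107, 0.2041]
eef_rot: [-180.0, 0.0, 90.0]
contact_force: [-0.0, 0.2, -1.2]
width: 0.0637
gripper_force: 0.0
```

>>> drive_tool:
  travel:
    - [0, 0, -1]
    - [0, 0, -2]
    - [0, 0, -3]
    - [0, 0, -4]
    - [0, 0, -4]
    - [0, 0, -3]
    - [0, 0, -2]
    - [0, 0, -1]
  yaw: [0, 0, 0, 0, 0, 0, 0, 0]

```text
clock: 21.72
eef_pos: [0.4452, 0.0108, 0.4059]
eef_rot: [179.9, 0.0, 90.0]
contact_force: [-0.4, 0.2, 0.1]
width: 0.0641
gripper_force: 0.0
```

>>> drive_tool:
  travel:
    - [2, 0, 0]
    - [4, 0, 0]
    - [5, 0, 0]
    - [5, 0, 0]
    - [5, 0, 0]
    - [4, 0, 0]
    - [2.5, 1, 0]
    - [1.2, 2, 0]
    - [0, 3, 0]
    - [0, 2, 0]
    - [0, 0, 0]
    - [0, 0, 0]
  yaw: [0, 0, 0, 0, 0, 0, 0, 0, 0, 0, 0, 0]
  claw: -1

```text
clock: 23.22
eef_pos: [0.5245, 0.2976, 0.4037]
eef_rot: [-179.9, 0.0, 90.0]
contact_force: [-0.2, 0.3, 0.3]
width: 0.0854
gripper_force: 0.0
```

Run:
```python
from h import *
o=arm.get_obs();print(o['eef_pos'],o['contact_force'])
T=snapshot('side'); cv2.imwrite('pics/side3.png',T['frame'][...,::-1])
```

```text
[0.52447998 0.29762765 0.4037195 ] [-0.21165857  0.32319067  0.25085654]
```

View pics/side3.png

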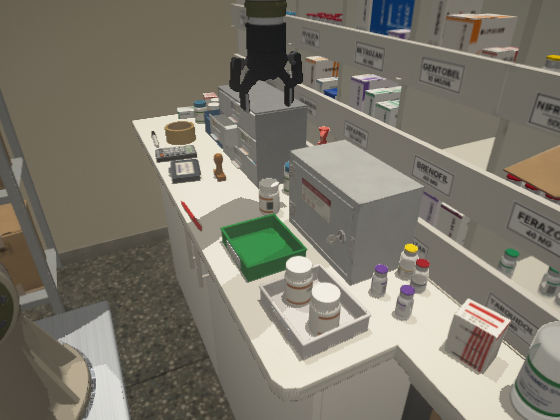

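Both full jars stand in the white tray, at px (299,280) and (325,308). The gripper hangs over the last jar, at (269,196).

>>> drive_tool:
  travel:
    - [0.1, 0, 2]
    - [0, 0, 3]
    - [0, 0, 3]
    - [0, 0, 3]
    - [0, 0, 2]
    - [0, 0, 0]
    - [0, 0, 0]
  yaw: [0, 0, 0, 0, 0, 0, 0]

```text
clock: 24.15
eef_pos: [0.525, 0.299, 0.2753]
eef_rot: [179.9, -0.0, 90.0]
contact_force: [-0.4, 1.2, 0.1]
width: 0.0854
gripper_force: 0.0
```

>>> drive_tool:
  travel:
    - [0, 0, 1]
    - [0, 0, 1.5]
    - [0, 0, 1.5]
    - [0, 0, 1.5]
    - [0, 0, 1]
    - [0, 0, 0.5]
    - [0, 0, 0.3]
    - [0, 0, 0]
  yaw: [0, 0, 0, 0, 0, 0, 0, 0]

```text
clock: 25.15
eef_pos: [0.5252, 0.2988, 0.2013]
eef_rot: [180.0, -0.0, 90.0]
contact_force: [-0.8, -0.8, 0.6]
width: 0.0852
gripper_force: 0.0
```

>>> drive_tool:
  travel:
    - [0, 0, 0]
    - [0, 0, 0]
    - [0, 0, 0]
    - [0, 0, 0]
    - [0, 0, 0]
    - [0, 0, 0]
  yaw: [0, 0, 0, 0, 0, 0]
  claw: 1

```text
clock: 25.9
eef_pos: [0.5254, 0.2989, 0.2018]
eef_rot: [179.9, -0.0, 90.0]
contact_force: [-0.2, 0.2, 6.2]
width: 0.0475
gripper_force: 41.6
```

>>> drive_tool:
  travel:
    - [0, 0, -0.5]
    - [0, 0, -1]
    - [0, 0, -2]
    - [0, 0, -2]
    - [0, 0, -2]
    - [0, 0, -1]
    - [0, 0, -0.5]
    - [0, 0, 0]
    - [0, 0, 0]
    - [0, 0, 0]
    - [0, 0, 0]
  yaw: [0, 0, 0, 0, 0, 0, 0, 0, 0, 0, 0]

```text
clock: 27.28
eef_pos: [0.525, 0.2987, 0.2907]
eef_rot: [-180.0, 0.0, 90.0]
contact_force: [0.1, -0.6, -1.4]
width: 0.0474
gripper_force: 41.2
```

Run:
```python
from h import *
for i in range(4):
    snapshot('side');o=arm.get_obs();print(o['clock'],o['eef_pos'],o['contact_force'],o['width'],o['gripper_force'])
```

```text
27.325 [0.52503273 0.29873499 0.29084748] [ 0.45192547 -0.16254586 -1.25731452] 0.047692471983379094 41.221143901348114
27.375 [0.52507952 0.29873726 0.29091554] [ 0.01044865 -1.02408492 -0.46754321] 0.04731232412808036 41.22108472511172
27.425 [0.52509898 0.29872877 0.29098887] [-0.19514273 -0.76581716  0.29247621] 0.047421728031748295 41.22115597128868
27.475 [0.5250878  0.2987609  0.29107818] [-0.77830182 -0.05166152 -0.17118813] 0.04755110293797091 41.2211231701076
```

The last jar reads about 0.6 N, so it is empty and goes in the green tray. I'll back out in -x first, then move across in -y.

>>> drive_tool:
  travel:
    - [0, -1.5, 0]
    - [0, -3, 0]
    - [-1, -2.3, 0]
    - [-3, -1, 0]
    - [-4, 0, 0]
    - [-3.5, 0, 0]
    - [-2.2, 0, 0]
    - [0, 0, 0]
    - [0, 0, 0]
  yaw: [0, 0, 0, 0, 0, 0, 0, 0, 0]

```text
clock: 28.6
eef_pos: [0.4467, 0.1622, 0.2913]
eef_rot: [180.0, -0.0, 90.0]
contact_force: [-1.4, -0.4, -0.2]
width: 0.0473
gripper_force: 41.3
```

>>> drive_tool:
  travel:
    - [0, 0, 1]
    - [0, 0, 2]
    - [0, 0, 2]
    - [0, 0, 1.5]
    - [0, 0, 1]
    - [0, 0, 0.5]
    - [0, 0, 0.3]
    - [0, 0, 0.1]
    - [0, 0, 0]
    - [0, 0, 0]
  yaw: [0, 0, 0, 0, 0, 0, 0, 0, 0, 0]

```text
clock: 29.85
eef_pos: [0.4473, 0.1618, 0.2075]
eef_rot: [180.0, -0.0, 90.0]
contact_force: [0.5, 0.5, -1.8]
width: 0.0474
gripper_force: 41.3
```

>>> drive_tool:
  travel:
    - [0, 0, 0.15]
    - [0, 0, 0.05]
    - [0, 0, 0]
  yaw: [0, 0, 0]

```text
clock: 30.22
eef_pos: [0.4473, 0.1618, 0.2057]
eef_rot: [180.0, 0.0, 90.0]
contact_force: [-0.2, -0.3, 5.1]
width: 0.0475
gripper_force: 41.8
```

>>> drive_tool:
  travel:
    - [0, 0, 0]
    - [0, 0, 0]
    - [0, 0, 0]
    - [0, 0, 0]
  yaw: [0, 0, 0, 0]
  claw: -0.5

```text
clock: 30.72
eef_pos: [0.4471, 0.1617, 0.205]
eef_rot: [-180.0, 0.0, 90.0]
contact_force: [-0.0, -0.9, -0.2]
width: 0.0641
gripper_force: 0.0
```

>>> drive_tool:
  travel:
    - [0, 0, -1]
    - [0, 0, -2]
    - [0, 0, -3]
    - [0, 0, -4]
    - [0, 0, -4]
    - [0, 0, -3]
    - [0, 0, -2]
    - [0, 0, -1]
    - [3, 0, 0]
    - [5, 0, 0]
    - [4, 0, 0]
    - [0, 0, 0]
  yaw: [0, 0, 0, 0, 0, 0, 0, 0, 0, 0, 0, 0]

```text
clock: 32.22
eef_pos: [0.4467, 0.2838, 0.4044]
eef_rot: [-179.9, 0.0, 90.2]
contact_force: [-0.6, -0.4, -0.8]
width: 0.0643
gripper_force: 0.0
```

Run:
```python
from h import *
T=snapshot('side'); cv2.imwrite('pics/side4.png',T['frame'][...,::-1])
P=cloud(T);z=P[...,2]
for y0,y1 in((-.1,-.03),(-.02,.04),(.1,.22)):
    q=P[(z>.072)&(z<.09)&(P[...,0]<.49)&(P[...,0]>.38)&(P[...,1]>y0)&(P[...,1]<y1)]
    print(len(q),cv2.minEnclosingCircle(q[:,:2].astype(np.float32)),np.median(q[:,2]))
```

```text
542 ((0.4496261775493622, -0.06567925214767456), 0.022248728200793266) 0.07847774772350077
425 ((0.4447275698184967, 0.010041431523859501), 0.02250470593571663) 0.07845847886936369
271 ((0.44536393880844116, 0.161641925573349), 0.022539552301168442) 0.0784453439941008
```

View pics/side4.png

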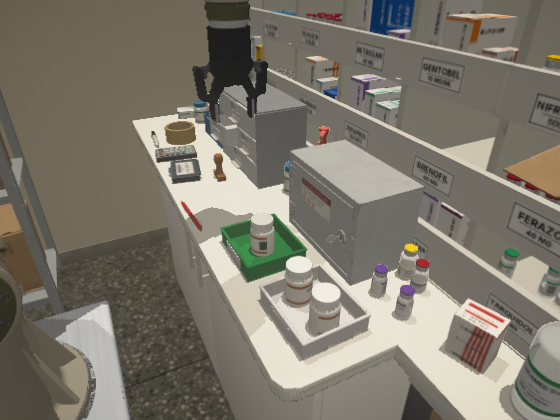

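All three jars stand upright on the tray floors, with cap tops at 0.0785 m. The empty jar is in the green tray at px (262,236), the two full ones are in the white tray, and the gripper is clear.

```bash
python3 -c "
from bench import job_done; print(job_done())"
```

```text
the job is handed in; nothing more can be done
None
```

I sorted all three jars and handed the job in at about 32 s: the two full ones (about 3.4 N each) stand upright in the white tray and the empty one (about 0.6 N) in the green; the judge's result was not shown.

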